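# Refill the rotary tray at the packing table

### The job

On the packing table stands a round sorting tray that turns under a short chute. Turn the tray by its upright peg until its one empty compartment sits squarely under the chute's mouth, then swing the lever with the ball knob over to tip the pan at the head of the chute, so that both small tape rolls drop down the chute into that empty compartment.

Things in the scene. Friction and masses are not known exactly. Their poses are not given: they have to be found in the camera images.
- pocket (a point): Centre of the floor of the one empty compartment of a round grey tray, 300 mm across, in four equal quarters; the other three hold small cartons, white rolls and black markers. It lies 92 mm from the tray's vertical turning axis. z up; x and y run outward along the compartment's two 4 mm walls, which rise 44 mm above this point; the axis is at (-65, -65) mm in this frame.
- carousel (a joint): Angle of the tray: 0 when the empty compartment is squarely under the chute, growing anticlockwise seen from above. Starts between -1.9 and -0.8 rad; stops at -2.1 and 0.6. It takes about 1 to 2 N at the peg and stays where it is left.
- peg (a point): Upright round black peg for turning the tray, 16 mm in diameter, fixed to the tray 105 mm from the turning axis, on the wall between two filled compartments. This point is 15 mm below its top; the peg is free for 25 mm below it, down to a 22 mm wide collar.
- mouth (a point): Centre of the open lower mouth of the fixed aluminium chute, 66 by 66 mm, 13 mm above the tray's walls and 92 mm from the turning axis. z up; y level, pointing from the axis to the mouth and on to the head of the chute and the pan; x across the chute. pocket must come straight below this point. The chute's sides rise 105 mm above it.
- knob (a point): Centre of the black ball knob, 30 mm in diameter, on the 10 mm thick lever of the tipping pan, 100 mm to the side of the chute's middle (the mouth's -x). The lever starts upright: the knob is 100 mm above the pan's hinge line, which is level and parallel to the mouth's x. The knob swings about that line towards the tray (the mouth's -y), sinking as it goes.
- tipper (a joint): Angle of the tipping pan and its lever: 0 is level (the start), growing to the stop at 1.25 rad as the knob swings towards the tray. The pan hinges on its open edge at the head of the chute; it takes about 3 to 6 N at the knob and stays where it is left. Tip it to 1.1 rad or more to be sure that the rolls slide out.
- roll_a_mid (a point): Centre of one small white tape roll, a solid 30 mm in diameter and 18 mm high, at the start lying flat in the pan.
- roll_b_mid (a point): Centre of the other, like roll a.
Not all that is in view belongs to the job. What is shaped like the part that bears roll_a_mid but purple or red is not meant.

How it is judged:
By the outcome, as a careful person would: the job done as asked, in the order asked, and still so for the second after the job is handed in, with the robot touching nothing.
It also fails if it takes over 45 s, if anything falls off the work surface, if the arm or the gripper's body presses on something with over 40 N, if the wrist force passes 120 N, or if a joint passes its speed limit or range.

### The arm

A 6-joint arm with a two-finger parallel gripper is mounted at the origin on the work surface. World frame = base frame: x ahead of the robot, y to its left, z up, the work surface at z = 0. Lengths are in mm, angles in rad, forces in N, time in s.
With the tool pointing down it reaches from about 275 to 1000 mm from the base axis. Payload 8.4 kg.
Tool frame: the origin (TCP) lies midway between the tips of the shut fingers; the grasp point (between the pads) lies 19 mm behind it; z points along the fingers, y is the line along which they close (so a half turn about z gives the same grasp; the last joint's range is limited). The gripper opens to 85 mm and grips with 20 to 120 N. Pads are 22 mm wide; open, the fingers measure 114 mm over their backs; the gripper's body (76 mm by 85 mm) begins 54 mm behind the grasp point. The pads swing forward as they close: fully open they stand 13 mm farther back than shut.
Start: joints at [-1.111, 0.353, 1.633, -0, 1.155, -0.002], TCP at [278.474, -559.536, 231.281] pointing down, gripper open.
Joint ranges: [-2.63, 2.63], [-0.92, 2.1], [0.06, 2.66], [-1.3, 4.44], [0, 2.69], [-3.02, 3.02]. Speed limits (rad/s): [2.22, 2.22, 2.79, 3.14, 3.14, 3.14].

### API

Orientations are given as [roll, pitch, yaw] about the fixed x, y, z axes, in that order (R = Rz(yaw) Ry(pitch) Rx(roll)).
In Python, from rig import monitor, imaging, r gives the robot as it stands.
- The arm moves only by the tool drive_tool, never from a script. Its argument "plan" is a list of rows, each an object of numbers: "x", "y", "z": the shift along the tool's x, y, z in units of 50 mm (1.0 is 50 mm); "ax", "ay", "az": the turn, a rotation vector about the tool's x, y, z in units of 6 degrees (1.0 is 6 degrees); "hand": the finger opening in mm, from 0 to 85.4. In form: [{"x": .., "y": .., "z": .., "ax": .., "ay": .., "az": .., "hand": ..}, ...]. A call has 1 to 8 rows; each row is the pose to reach, as a shift and turn from the pose commanded when the call began, along the tool's axes at that moment; what a row does not reach only later rows make up. A row lasts 1/10 s, in which the tool goes at most 50 mm and 8.59 degrees, less where a joint would pass 70% of its speed; a pose out of reach is approached as far as the arm can. A call with a gripper value outside its range is refused whole. The fingers move at their own pace and stop on an object; "grip_force" is the grip in N (left out, the last holds). Time passes only in rows, so rows that repeat a pose let the fingers close. It gives the time, the measured TCP pose, the force, the opening and the grip force at its end, in the units of the state.
- monitor.sense(): the state, without advancing time (a new reading comes with each control period).
- imaging.grab_frame(name): name is "scene" or "side" or "wrist"; returns the picture (420x560x3 uint8, red, green, blue); there is no depth.
- imaging.camera_info(name): a dict with "mtx" (3x3 intrinsics, pixels), "dist" ([k1, k2, p1, p2, k3] as OpenCV has them; the pictures are not rectified), "R" (3x3) and "t" (3): a world point X has camera coordinates R X + t. Camera axes: x right, y down, z forward; pixel columns grow to the right and rows downward; lengths in mm; the calibration is good to about 2 mm. A picture is of the moment at which its call begins: read the wrist's pose just before it. camera_info takes no time and is no camera call; for the wrist camera it gives the pose at the moment of the call.
- r.sign_off(): hands the job in; it is judged then, once.
The state is a dict: "clock": time; "qpos": joint angles; "qvel": joint speeds; "joint_efforts": joint torques, N m; "eef_pos": TCP position; "tcp_rot": TCP orientation; "contact_force": force on the tool from outside, world axes, zero at the start; "wrist_torque": the same for the moment, N m; "opening": opening from 0.0 (shut) to 1.0 (fully open); "grasp_force": force on a finger pad.
Only numpy, scipy, OpenCV 4.12 (cv2) and the standard library are available. Lean on these libraries where they do the work, as an engineer would, in place of code of your own. Each camera call takes 0.05 s, during which the arm holds its last target. There are 200 camera calls.

## Working session

There is one attempt and no reset: what is moved stays moved. The work goes in short steps, Python scripts to look and compute and a tool call to move; the robot and the scene stay as the last step left them, time stands still between calls to the robot, and variables do not carry over. Pictures are saved under pics/ and viewed, at most 10 in all, crops included, and the job is handed in when it is done.

Besides the shell and the picture viewer there is one more tool, called after "Call:" by a JSON object that holds its "fn" and its "kwargs". drive_tool: Moves the arm, as the interface text tells. Its arguments: {"type":"object","properties":{"plan":{"type":"array","items":{"type":"object","properties":{"x":{"type":"number"},"y":{"type":"number"},"z":{"type":"number"},"ax":{"type":"number"},"ay":{"type":"number"},"az":{"type":"number"},"hand":{"type":"number"}}}},"grip_force":{"type":"number"}},"required":["plan"]}

```bash
mkdir -p pics; python3 - <<'E'
from rig import monitor, imaging, r
import cv2, numpy as np, json
s=monitor.sense(); print({k:np.round(v,3).tolist() for k,v in s.items()})
for n in("scene","side"):
    c=imaging.camera_info(n); print(n,{k:np.round(v,3).tolist() for k,v in c.items()})
    cv2.imwrite(f"pics/{n}0.png",cv2.resize(imaging.grab_frame(n)[:,:,::-1],(800,600),interpolation=cv2.INTER_CUBIC))
E
```

```text
{'clock': 0.0, 'qpos': [-1.111, 0.354, 1.634, -0.0, 1.155, -0.002], 'qvel': [0.001, -0.001, 0.001, -0.0, 0.002, -0.001], 'joint_efforts': [0.005, -60.525, -34.206, 0.0, 0.009, -0.0], 'eef_pos': [278.259, -559.104, 230.554], 'tcp_rot': [-3.14, 0.0, 0.462], 'contact_force': [0.004, 0.187, 0.351], 'wrist_torque': [-0.028, -0.003, 0.01], 'grasp_force': 0.0, 'opening': 1.0}
scene {'mtx': [[463.412, 0.0, 285.409], [0.0, 463.412, 211.148], [0.0, 0.0, 1.0]], 'dist': [-0.023, 0.0, 0.0, 0.0, 0.0], 'R': [[-0.58, 0.815, -0.002], [0.531, 0.376, -0.759], [-0.618, -0.441, -0.651]], 't': [251.361, -197.431, 1477.676]}
side {'mtx': [[383.97, 0.0, 282.089], [0.0, 383.97, 219.811], [0.0, 0.0, 1.0]], 'dist': [-0.104, 0.0, 0.0, 0.0, 0.0], 'R': [[-0.948, -0.318, -0.012], [-0.173, 0.548, -0.818], [0.267, -0.773, -0.575]], 't': [583.387, 210.121, 801.149]}
```

View pics/scene0.png

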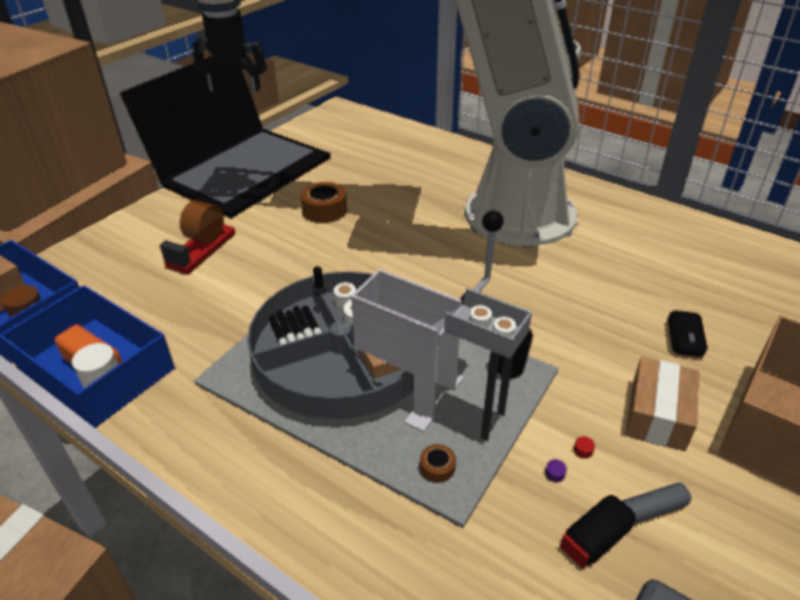

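View pics/side0.png

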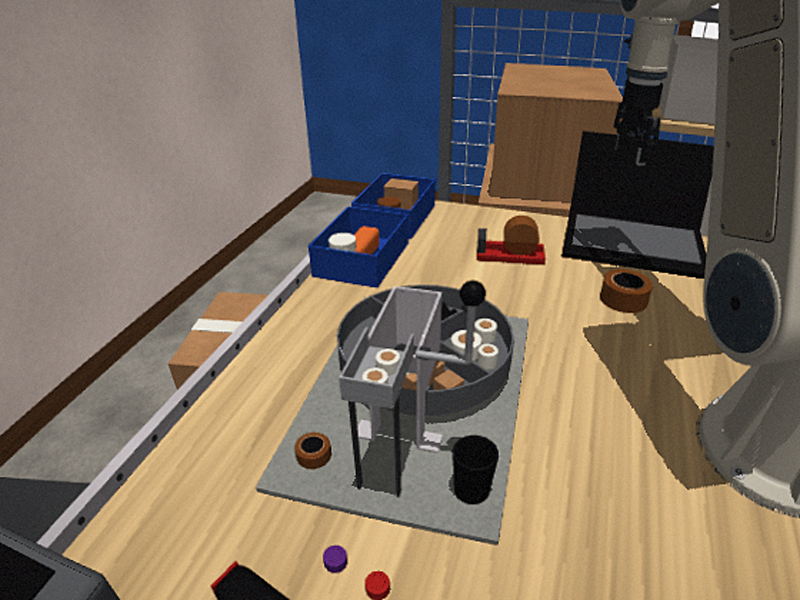

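The scene view shows the knob at (493,221), the rolls at (481,313) and (505,325), the peg top at (318,269), and the empty compartment at the front-left. The side view shows the knob at (473,293) and the rolls at (388,357) and (375,376). The peg is hidden there.

```bash
cat > h.py <<'E'
import numpy as np, cv2
from rig import monitor, imaging, r
from scipy.optimize import least_squares
def ray(c,px,s=0.7):
    p=(np.array(px,float)+.5)*s-.5
    u=cv2.undistortPoints(p.reshape(1,1,2),np.array(c["mtx"]),np.array(c["dist"]))[0,0]
    R=np.array(c["R"]);d=R.T@np.array([u[0],u[1],1.]);return -R.T@np.array(c["t"]),d/np.linalg.norm(d)
def tri(*rs):
    A=sum(np.eye(3)-np.outer(d,d) for o,d in rs);b=sum((np.eye(3)-np.outer(d,d))@o for o,d in rs)
    X=np.linalg.solve(A,b);return X,[np.linalg.norm(np.cross(X-o,d)) for o,d in rs]
def atz(rr,z): o,d=rr;return o+d*(z-o[2])/d[2]
def proj(c,X,s=0.7):
    p=cv2.projectPoints(np.array(X,float).reshape(-1,3),cv2.Rodrigues(np.array(c["R"]))[0],np.array(c["t"]),np.array(c["mtx"]),np.array(c["dist"]))[0][:,0]
    return (p+.5)/s-.5
E
python3 - <<'E'
from h import *
np.set_printoptions(precision=1,suppress=True)
S=imaging.camera_info("scene");D=imaging.camera_info("side")
print("knob",tri(ray(S,(493,221)),ray(D,(473,293))))
print("a",tri(ray(S,(481,313)),ray(D,(388,357))));print("b",tri(ray(S,(505,325)),ray(D,(375,376))))
print("a'",tri(ray(S,(481,313)),ray(D,(375,376))));print("b'",tri(ray(S,(505,325)),ray(D,(388,357))))
ps=[(S,p) for p in[(249,340),(262,300),(300,277),(340,272)]]+[(D,p) for p in[(338,335),(350,308),(510,330),(495,307),(470,293)]]
def f(v):
    e=[]
    for c,p in ps:
        X=atz(ray(c,p),v[2]); e.append(np.hypot(X[0]-v[0],X[1]-v[1])-150)
    return e
q=least_squares(f,[500,-100,70]);print("tray",q.x,q.fun)
for z in(80,100,120): print("peg",z,atz(ray(S,(318,269)),z))
# chute upper corners
for n,a,b in[("corner back?",(375,272),(442,292)),("c2",(353,293),(400,287))]: print(n,tri(ray(S,a),ray(D,b)))
E
```

```text
knob (array([470.5, 171.5, 301.6]), [np.float64(0.11853741488101412), np.float64(0.11853741488105718)])
a (array([560.6, 212.5, 217.6]), [np.float64(0.02016706766993672), np.float64(0.020167067669978427)])
b (array([563. , 250.6, 218.1]), [np.float64(0.41848652044206336), np.float64(0.4184865204419794)])
a' (array([566.5, 223.6, 211.1]), [np.float64(13.715490632239574), np.float64(13.715490632239561)])
b' (array([557.7, 240.9, 225.6]), [np.float64(13.667211763180024), np.float64(13.667211763180125)])
tray [585.7 -29.   79.1] [-5.5  4.5  5.9 -1.7 -2.9  0.5 -3.9 -2.8 -3.1]
peg 80 [ 488.  -160.3   80. ]
peg 100 [ 506.5 -141.7  100. ]
peg 120 [ 524.9 -123.   120. ]
corner back? (array([546. ,  18.5, 192.8]), [np.float64(1.5368031480689819), np.float64(1.5368031480690065)])
c2 (array([608.8,  27.3, 196.5]), [np.float64(0.16725974065504037), np.float64(0.16725974065507063)])
```

Call:
{"fn": "drive_tool", "kwargs": {"plan": [{"z": -1},{"x": 1.0,"y": -0.6,"z": -2,"az": -1},{"x": 2,"y": -1.2,"z": -2,"az": -2},{"x": 3,"y": -1.8,"z": -2,"az": -3},{"x": 4,"y": -2.4,"z": -2,"az": -4},{"x": 5,"y": -3,"z": -2,"az": -5.2},{"x": 6,"y": -3.6,"z": -2,"az": -5.2},{"x": 7,"y": -4.2,"z": -2,"az": -5.2}]}}

```text
invalid input
```

```bash
python3 - <<'E'
from h import *
s=monitor.sense(); print(s["clock"],s["eef_pos"],s["tcp_rot"],s["qpos"])
c=imaging.camera_info("wrist");R=np.array(c["R"])
print(np.round(-R.T@np.array(c["t"])),np.round(R,2),c["mtx"])
for P in[(585,-31,78),(528,-120,123),(577,23,90),(470,171,301)]:print(proj(c,P,1))
E
```

```text
0.1 [ 278.27826268 -559.15104808  230.63138074] [-3.14033135e+00  1.40065323e-05  4.61790919e-01] [-1.11139879e+00  3.53589174e-01  1.63405732e+00 -1.86093063e-05
  1.15520743e+00 -2.38585341e-03]
[ 339. -529.  373.] [[ 0.45 -0.89 -0.  ]
 [-0.86 -0.43  0.26]
 [-0.24 -0.12 -0.96]] [[291.5305423    0.         272.97434855]
 [  0.         291.5305423  208.39109387]
 [  0.           0.           1.        ]]
[[141.79699877  11.33109791]]
[[ 83.36550345 -64.26115322]]
[[330.40315069 285.0715018 ]]
[[-58796.53689358 -44850.43688548]]
```

Call:
{"fn": "drive_tool", "kwargs": {"plan": [{"x": 0,"y": 0,"z": -1,"ax": 0,"ay": 0,"az": 0,"hand": 85},{"x": 1.0,"y": -0.6,"z": -2,"ax": 0,"ay": 0,"az": -1,"hand": 85},{"x": 2,"y": -1.2,"z": -2,"ax": 0,"ay": 0,"az": -2,"hand": 85},{"x": 3,"y": -1.8,"z": -2,"ax": 0,"ay": 0,"az": -3,"hand": 85},{"x": 4,"y": -2.4,"z": -2,"ax": 0,"ay": 0,"az": -4,"hand": 85},{"x": 5,"y": -3,"z": -2,"ax": 0,"ay": 0,"az": -5.2,"hand": 85},{"x": 6,"y": -3.6,"z": -2,"ax": 0,"ay": 0,"az": -5.2,"hand": 85},{"x": 7,"y": -4.2,"z": -2,"ax": 0,"ay": 0,"az": -5.2,"hand": 85}], "grip_force": 20}}

```text
clock: 0.9
eef_pos: [460.3, -274.0, 331.0]
tcp_rot: [-3.142, 0.0, 1.006]
contact_force: [1.1, -0.6, 0.5]
opening: 0.994
grasp_force: 0.0
```

```bash
python3 - <<'E'
from h import *
s=monitor.sense(); print(s["clock"],s["eef_pos"],s["tcp_rot"],s["qpos"])
c=imaging.camera_info("wrist")
import pickle
pickle.dump(c,open("w1.pkl","wb"));im=imaging.grab_frame("wrist");cv2.imwrite("pics/w1.png",cv2.resize(im[:,:,::-1],(800,600),interpolation=cv2.INTER_CUBIC))
E
```

```text
0.9 [ 460.29958456 -274.0075232   330.98171517] [-3.14158641e+00  5.55687014e-07  1.00640749e+00] [-5.39742216e-01  1.28981235e-01  1.70201093e+00 -4.15550141e-07
  1.31060675e+00  2.46467226e-02]
```

View pics/w1.png

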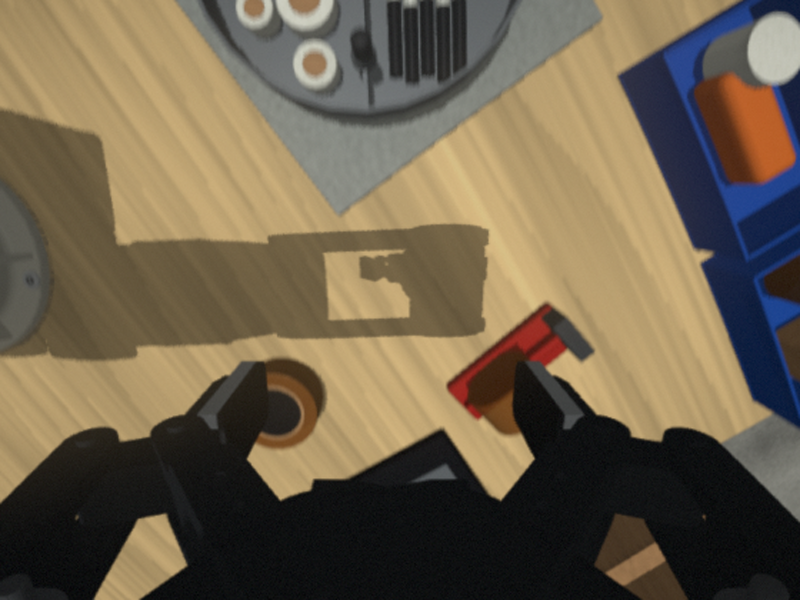

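The wrist view shows the peg top at about (358,34) in the scaled picture, between the rolls and the markers. I'll move forward and up to see the whole tray.

Call:
{"fn": "drive_tool", "kwargs": {"plan": [{"x": 0.8,"y": 0,"z": -0.5,"ax": 0,"ay": 0,"az": 0,"hand": 60},{"x": 1.6,"y": 0,"z": -1,"ax": 0,"ay": 0,"az": 0,"hand": 60},{"x": 2,"y": 0,"z": -1.4,"ax": 0,"ay": 0,"az": 0,"hand": 60},{"x": 2,"y": 0,"z": -1.4,"ax": 0,"ay": 0,"az": 0,"hand": 60}]}}

```text
clock: 1.35
eef_pos: [515.3, -189.7, 403.6]
tcp_rot: [3.138, -0.002, 1.009]
contact_force: [0.2, 0.0, 1.7]
opening: 0.705
grasp_force: 0.0
```

```bash
python3 - <<'E'
from h import *
s=monitor.sense(); print(s["clock"],s["eef_pos"],s["tcp_rot"])
c=imaging.camera_info("wrist")
import pickle
pickle.dump(c,open("w2.pkl","wb"));im=imaging.grab_frame("wrist");cv2.imwrite("pics/w2.png",cv2.resize(im[:,:,::-1],(800,600),interpolation=cv2.INTER_CUBIC))
E
```

```text
1.35 [ 515.30305339 -189.69231988  403.56982663] [ 3.13767609e+00 -1.53465973e-03  1.00934408e+00]
```

View pics/w2.png

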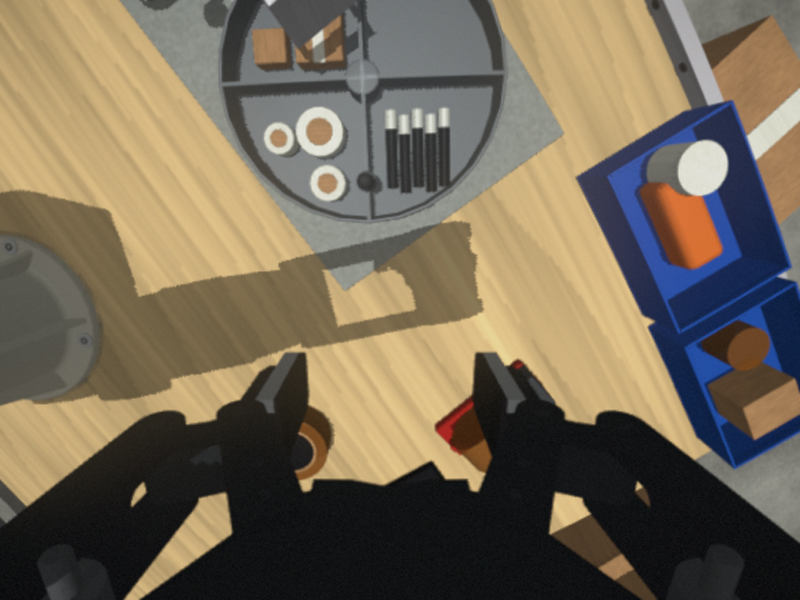

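The wrist view shows the hub at (363,77), the peg top at (365,178), and wall ends at (503,73), (372,215) and (222,85). The empty compartment is at upper right.

```bash
python3 - <<'E'
from h import *
import pickle
np.set_printoptions(precision=1,suppress=True)
S=imaging.camera_info("scene");D=imaging.camera_info("side")
w1=pickle.load(open("w1.pkl","rb"));w2=pickle.load(open("w2.pkl","rb"))
print("peg",tri(ray(S,(318,269)),ray(w1,(358,36)),ray(w2,(365,178))))
print("peg wrist+scene",tri(ray(S,(318,269)),ray(w2,(365,178))))
ps=[(S,p) for p in[(249,340),(262,300),(300,277),(340,272)]]+[(D,p) for p in[(338,335),(350,308),(510,330),(495,307),(470,293)]]+[(w2,p) for p in[(222,85),(503,73),(373,218),(240,150),(270,190),(430,208),(480,160)]]
def f(v): return [np.hypot(*(atz(ray(c,p),v[2])-v)[:2])-150 for c,p in ps]
q=least_squares(f,[585,-30,78]);print("tray",q.x,q.fun)
for z in(76,80): 
  h=atz(ray(w2,(363,77)),z);print("hub",z,h)
  for p in[(503,73),(222,85),(372,215)]:
    d=atz(ray(w2,p),z)-h;print(np.hypot(*d[:2]),np.degrees(np.arctan2(d[1],d[0])))
E
```

```text
peg (array([ 535. , -114. ,  130.5]), [np.float64(0.7623415727824362), np.float64(0.8334239486236447), np.float64(1.5456676321064384)])
peg wrist+scene (array([ 534.9, -114.5,  129.9]), [np.float64(1.1012375497678002), np.float64(1.1012375497678275)])
tray [585.6 -26.9  80.2] [-4.1  5.8  6.5 -1.8 -3.8  0.  -3.7 -2.3 -2.6 -3.9 -4.2 -6.2 -0.5  2.1
  1.3 -0.2]
hub 76 [587.3 -26.   76. ]
145.8743136303777 -30.156264612263428
148.60100916826653 150.11854497792964
142.39845443220372 -118.89086438408314
hub 80 [587.  -26.9  80. ]
144.633800557431 -30.15626461226345
147.33730831553532 150.11854497792964
141.1875000160744 -118.89086438408316
```

Call:
{"fn": "drive_tool", "kwargs": {"plan": [{"x": 0.75,"y": -0.24,"z": 0.7,"ax": 0,"ay": 0,"az": -0.5,"hand": 50},{"x": 1.49,"y": -0.47,"z": 1.5,"ax": 0,"ay": 0,"az": -0.5,"hand": 50},{"x": 1.49,"y": -0.47,"z": 2.5,"ax": 0,"ay": 0,"az": -0.5,"hand": 50},{"x": 1.49,"y": -0.47,"z": 3.5,"ax": 0,"ay": 0,"az": -0.5,"hand": 50},{"x": 1.49,"y": -0.47,"z": 4.4,"ax": 0,"ay": 0,"az": -0.5,"hand": 50},{"x": 1.49,"y": -0.47,"z": 4.9,"ax": 0,"ay": 0,"az": -0.5,"hand": 50},{"x": 1.49,"y": -0.47,"z": 4.9,"ax": 0,"ay": 0,"az": -0.5,"hand": 50},{"x": 1.49,"y": -0.47,"z": 4.9,"ax": 0,"ay": 0,"az": -0.5,"hand": 50}]}}

```text
clock: 2.2
eef_pos: [532.5, -116.7, 155.8]
tcp_rot: [-3.14, 0.001, 1.058]
contact_force: [0.6, 0.3, 0.2]
opening: 0.584
grasp_force: 0.0
```

```bash
python3 - <<'E'
from h import *
s=monitor.sense(); print(s["clock"],s["eef_pos"],s["tcp_rot"])
c=imaging.camera_info("wrist")
import pickle
pickle.dump(c,open("w3.pkl","wb"));im=imaging.grab_frame("wrist");cv2.imwrite("pics/w3.png",cv2.resize(im[:,:,::-1],(800,600),interpolation=cv2.INTER_CUBIC))
E
```

```text
2.2 [ 532.49649657 -116.67336058  155.80388583] [-3.14009617e+00  6.76407467e-04  1.05778383e+00]
```

View pics/w3.png

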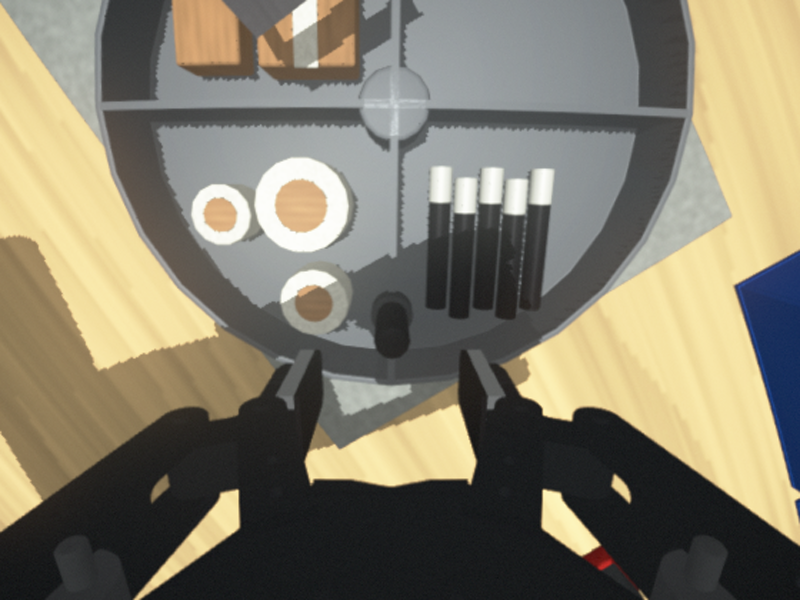

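The fingers straddle the peg. The peg top is at (393,342) and the hub at (395,103).

```bash
python3 - <<'E'
from h import *
import pickle
np.set_printoptions(precision=1,suppress=True)
S=imaging.camera_info("scene")
w2=pickle.load(open("w2.pkl","rb"));w3=pickle.load(open("w3.pkl","rb"))
print("peg",tri(ray(w2,(365,178)),ray(w3,(393,340))),tri(ray(S,(318,269)),ray(w3,(393,340))))
print("hub",tri(ray(w2,(363,77)),ray(w3,(395,103))))
s=monitor.sense();print(s["eef_pos"],s["tcp_rot"])
E
```

```text
peg (array([ 535.8, -115.4,  130.8]), [np.float64(0.05474788323115749), np.float64(0.05474788323110536)]) (array([ 535. , -114.5,  130.3]), [np.float64(1.21693254295401), np.float64(1.2169325429540792)])
hub (array([588.3, -23.9,  67.4]), [np.float64(0.2932932903794852), np.float64(0.2932932903791981)])
[ 533.5 -116.7  157. ] [ 3.1 -0.   1.1]
```

Call:
{"fn": "drive_tool", "kwargs": {"plan": [{"x": 0.05,"y": 0,"z": 0.6,"ax": 0,"ay": 0,"az": 0,"hand": 40},{"x": 0.05,"y": 0,"z": 1.15,"ax": 0,"ay": 0,"az": 0,"hand": 30},{"x": 0.05,"y": 0,"z": 1.15,"ax": 0,"ay": 0,"az": 0,"hand": 10},{"x": 0.05,"y": 0,"z": 1.15,"ax": 0,"ay": 0,"az": 0,"hand": 10},{"x": 0.05,"y": 0,"z": 1.15,"ax": 0,"ay": 0,"az": 0,"hand": 10},{"x": 0.05,"y": 0,"z": 1.15,"ax": 0,"ay": 0,"az": 0,"hand": 10},{"x": 0.05,"y": 0,"z": 1.15,"ax": 0,"ay": 0,"az": 0,"hand": 10}], "grip_force": 20}}

```text
clock: 2.95
eef_pos: [533.5, -113.7, 98.5]
tcp_rot: [-3.14, 0.001, 1.059]
contact_force: [-3.1, -1.9, -22.2]
opening: 0.182
grasp_force: 21.4
```

```bash
cat > arc.py <<'E'
import sys
from h import *
# arc rows from current pose: total deg, rows
tot,n=float(sys.argv[1]),int(sys.argv[2])
C=np.array([587.3,-25.5]);s=monitor.sense();p=s["eef_pos"][:2];yaw=s["tcp_rot"][2]
print(np.round(s["eef_pos"],1),np.round(s["tcp_rot"],3),"op",s["opening"]*85.4,"F",np.round(s["contact_force"],1))
v=p-C;print("r",np.hypot(*v),"ang",np.degrees(np.arctan2(v[1],v[0])))
for i in range(1,n+1):
    a=np.radians(tot*i/n);d=np.array([[np.cos(a),-np.sin(a)],[np.sin(a),np.cos(a)]])@v-v
    print(round((d@[np.cos(yaw),np.sin(yaw)])/50,2),round((d@[np.sin(yaw),-np.cos(yaw)])/50,2),round(-np.degrees(a)/6,2))
E
python3 arc.py 32 8
```

```text
[ 533.5 -113.7   98.5] [-3.140e+00  1.000e-03  1.059e+00] op 15.549517071822857 F [ -3.1  -1.9 -22.2]
r 103.32406141074513 ang -121.36570656220415
-0.0 0.14 -0.67
0.01 0.29 -1.33
0.03 0.43 -2.0
0.06 0.57 -2.67
0.1 0.71 -3.33
0.15 0.85 -4.0
0.21 0.98 -4.67
0.28 1.11 -5.33
```

Call:
{"fn": "drive_tool", "kwargs": {"plan": [{"x": 0,"y": 0.14,"z": 0.03,"ax": 0,"ay": 0,"az": -0.67,"hand": 10},{"x": 0.01,"y": 0.29,"z": 0.03,"ax": 0,"ay": 0,"az": -1.33,"hand": 10},{"x": 0.03,"y": 0.43,"z": 0.03,"ax": 0,"ay": 0,"az": -2,"hand": 10},{"x": 0.06,"y": 0.57,"z": 0.03,"ax": 0,"ay": 0,"az": -2.67,"hand": 10},{"x": 0.1,"y": 0.71,"z": 0.03,"ax": 0,"ay": 0,"az": -3.33,"hand": 10},{"x": 0.15,"y": 0.85,"z": 0.03,"ax": 0,"ay": 0,"az": -4,"hand": 10},{"x": 0.21,"y": 0.98,"z": 0.03,"ax": 0,"ay": 0,"az": -4.67,"hand": 10},{"x": 0.28,"y": 1.11,"z": 0.03,"ax": 0,"ay": 0,"az": -5.33,"hand": 10}]}}

```text
clock: 3.75
eef_pos: [590.2, -127.9, 98.4]
tcp_rot: [3.141, -0.001, 1.62]
contact_force: [-3.7, 6.5, -8.2]
opening: 0.177
grasp_force: 22.8
```

```bash
python3 arc.py 32 8
```

```text
[ 590.2 -127.9   98.4] [ 3.141e+00 -1.000e-03  1.620e+00] op 15.140682079691809 F [-3.7  6.5 -8.2]
r 102.46495321989711 ang -88.38293439338378
0.0 0.14 -0.67
0.01 0.29 -1.33
0.04 0.43 -2.0
0.07 0.57 -2.67
0.11 0.7 -3.33
0.16 0.84 -4.0
0.22 0.97 -4.67
0.29 1.09 -5.33
```

Call:
{"fn": "drive_tool", "kwargs": {"plan": [{"x": 0,"y": 0.14,"z": 0,"ax": 0,"ay": 0,"az": -0.67,"hand": 10},{"x": 0.01,"y": 0.29,"z": 0,"ax": 0,"ay": 0,"az": -1.33,"hand": 10},{"x": 0.03,"y": 0.43,"z": 0,"ax": 0,"ay": 0,"az": -2,"hand": 10},{"x": 0.06,"y": 0.57,"z": 0,"ax": 0,"ay": 0,"az": -2.67,"hand": 10},{"x": 0.1,"y": 0.71,"z": 0,"ax": 0,"ay": 0,"az": -3.33,"hand": 10},{"x": 0.15,"y": 0.85,"z": 0,"ax": 0,"ay": 0,"az": -4,"hand": 10},{"x": 0.21,"y": 0.98,"z": 0,"ax": 0,"ay": 0,"az": -4.67,"hand": 10},{"x": 0.28,"y": 1.11,"z": 0,"ax": 0,"ay": 0,"az": -5.33,"hand": 10}]}}

```text
clock: 4.55
eef_pos: [643.4, -110.1, 98.3]
tcp_rot: [-3.141, -0.004, 2.178]
contact_force: [-7.1, 6.4, -3.4]
opening: 0.174
grasp_force: 23.2
```

```bash
python3 arc.py 15 4
```

```text
[ 643.4 -110.1   98.3] [-3.141 -0.004  2.178] op 14.833958859001513 F [-7.1  6.4 -3.4]
r 101.5064926391633 ang -56.451218389376564
0.0 0.13 -0.62
0.01 0.27 -1.25
0.03 0.4 -1.88
0.06 0.53 -2.5
```

Call:
{"fn": "drive_tool", "kwargs": {"plan": [{"x": 0,"y": 0.13,"z": 0,"ax": 0,"ay": 0,"az": -0.62,"hand": 10},{"x": 0.01,"y": 0.27,"z": 0,"ax": 0,"ay": 0,"az": -1.25,"hand": 10},{"x": 0.03,"y": 0.4,"z": 0,"ax": 0,"ay": 0,"az": -1.88,"hand": 10},{"x": 0.07,"y": 0.55,"z": 0,"ax": 0,"ay": 0,"az": -2.6,"hand": 10},{"x": 0.07,"y": 0.55,"z": 0,"ax": 0,"ay": 0,"az": -2.6,"hand": 10},{"x": 0.07,"y": 0.55,"z": 0,"ax": 0,"ay": 0,"az": -2.6,"hand": 40},{"x": 0.07,"y": 0.55,"z": 0,"ax": 0,"ay": 0,"az": -2.6,"hand": 40},{"x": 0.07,"y": 0.55,"z": -0.6,"ax": 0,"ay": 0,"az": -2.6,"hand": 40}]}}

```text
clock: 5.35
eef_pos: [664.3, -93.7, 125.7]
tcp_rot: [-3.14, -0.002, 2.447]
contact_force: [-0.4, -0.2, -0.7]
opening: 0.466
grasp_force: 0.0
```

Call:
{"fn": "drive_tool", "kwargs": {"plan": [{"x": 0,"y": 0,"z": -1,"ax": 0,"ay": 0,"az": 0,"hand": 40},{"x": 0,"y": 0,"z": -2,"ax": 0,"ay": 0,"az": 0,"hand": 40},{"x": 0,"y": 0,"z": -3,"ax": 0,"ay": 0,"az": 0,"hand": 40},{"x": 0,"y": 0,"z": -4,"ax": 0,"ay": 0,"az": 0,"hand": 40},{"x": 0,"y": 0,"z": -5,"ax": 0,"ay": 0,"az": 0,"hand": 20},{"x": 0,"y": 0,"z": -5,"ax": 0,"ay": 0,"az": 0,"hand": 20},{"x": 0,"y": 0,"z": -5,"ax": 0,"ay": 0,"az": 0,"hand": 20}]}}

```text
clock: 6.05
eef_pos: [666.2, -94.1, 380.4]
tcp_rot: [3.138, 0.005, 2.447]
contact_force: [-1.1, -0.4, -0.2]
opening: 0.234
grasp_force: 0.0
```

```bash
python3 - <<'E'
from h import *
s=monitor.sense(); print(s["clock"],s["eef_pos"],s["tcp_rot"])
c=imaging.camera_info("wrist")
import pickle
pickle.dump(c,open("w4.pkl","wb"));im=imaging.grab_frame("wrist");cv2.imwrite("pics/w4.png",cv2.resize(im[:,:,::-1],(800,600),interpolation=cv2.INTER_CUBIC))
E
```

```text
6.05 [666.16074526 -94.10081737 380.38391232] [3.13836401 0.00534277 2.44684388]
```

View pics/w4.png

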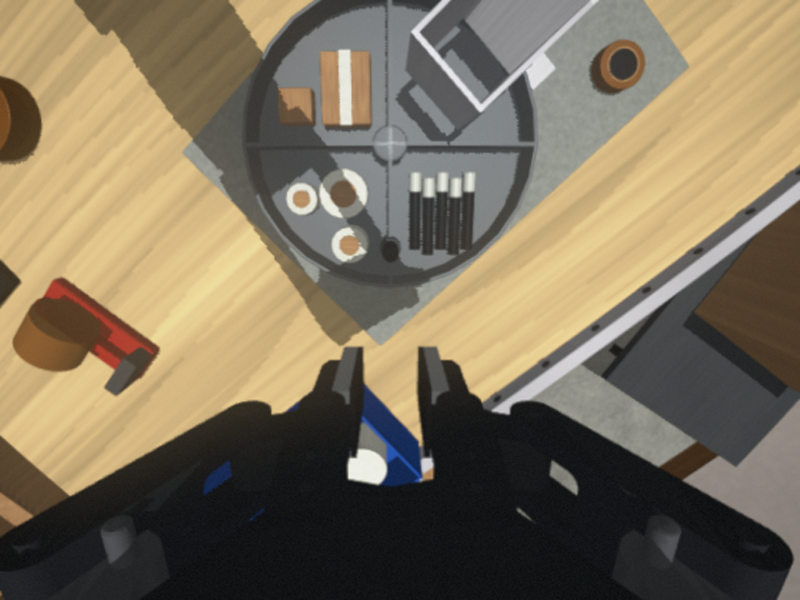

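The wrist view shows the hub at (390,146), wall ends at (248,146), (533,149) and (391,283), the peg at (390,247), and the chute top's front corners at (413,33) and (482,110). The right-hand chute edge runs to (600,0).

```bash
python3 - <<'E'
from h import *
import pickle
np.set_printoptions(precision=1,suppress=True)
w=pickle.load(open("w4.pkl","rb"))
ang=lambda d:np.degrees(np.arctan2(d[1],d[0]))
h=atz(ray(w,(390,146)),72)
print("hub",h)
for z in(72,78):
 h=atz(ray(w,(390,146)),72)
 print(z,[(p,ang(atz(ray(w,p),z)-atz(ray(w,(390,146)),z))) for p in[(248,146),(533,149),(391,283),(388,5)]])
 print("wall-wall",ang(atz(ray(w,(533,149)),z)-atz(ray(w,(248,146)),z)),ang(atz(ray(w,(387,5)),z)-atz(ray(w,(391,283)),z)))
S=imaging.camera_info("scene")
print("pegtop",atz(ray(w,(390,245)),130))
for z in(190,195,200):
  P=[atz(ray(w,p),z) for p in[(413,33),(482,110),(600,1),(447,0)]]
  print(z,P,np.linalg.norm(P[1]-P[0]),"front",ang(P[1]-P[0]),"side",ang(P[2]-P[1]),ang(P[3]-P[0]),"mid-hub",ang((P[0]+P[1])/2-h))
s=(353,293),(375,272)
print(tri(ray(w,(482,110)),ray(S,s[0])),tri(ray(w,(413,33)),ray(S,s[1])))
E
```

```text
hub [588.2 -27.2  72. ]
72 [((248, 146), np.float64(-130.15777110015654)), ((533, 149), np.float64(49.54056925284891)), ((391, 283), np.float64(-39.311755008921246)), ((388, 5), np.float64(141.09084227402604))]
wall-wall 49.690613770252426 141.07984971240631
78 [((248, 146), np.float64(-130.15777110015654)), ((533, 149), np.float64(49.54056925284892)), ((391, 283), np.float64(-39.31175500892122)), ((388, 5), np.float64(141.09084227402602))]
wall-wall 49.690613770252426 141.07984971240634
pegtop [660.2 -87.3 130. ]
190 [array([545.6,  29.5, 190. ]), array([619.1,  36.2, 190. ]), array([613.1, 149.3, 190. ]), array([544.,  62., 190.])] 73.88564019213406 front 5.196576362387271 side 93.08182566396526 92.82659223304141 mid-hub 95.53187968551502
195 [array([546.6,  28.3, 195. ]), array([619.1,  34.9, 195. ]), array([613.1, 146.3, 195. ]), array([545. ,  60.3, 195. ])] 72.77534936515416 front 5.196576362387276 side 93.08182566396523 92.82659223304134 mid-hub 95.16998544700193
200 [array([547.7,  27.1, 200. ]), array([619. ,  33.5, 200. ]), array([613.1, 143.3, 200. ]), array([546.1,  58.6, 200. ])] 71.66505853817412 front 5.196576362387278 side 93.08182566396522 92.82659223304128 mid-hub 94.79175885805427
(array([617.8,  33.3, 204.8]), [np.float64(1.5503502908505866), np.float64(1.5503502908504678)]) (array([549.7,  25.6, 198.1]), [np.float64(2.960020444314558), np.float64(2.960020444314523)])
```

The bisector of the empty compartment is at about 95.3° and the chute is at about 95°, so it's aligned. The knob is next.

Call:
{"fn": "drive_tool", "kwargs": {"plan": [{"x": 0.8,"y": 0.2,"z": 0,"ax": 0,"ay": 0,"az": 1,"hand": 60},{"x": 1.6,"y": 0.4,"z": 0,"ax": 0,"ay": 0,"az": 2,"hand": 60},{"x": 2.4,"y": 0.6,"z": 0,"ax": 0,"ay": 0,"az": 3,"hand": 60},{"x": 3.2,"y": 0.8,"z": 0,"ax": 0,"ay": 0,"az": 4,"hand": 60},{"x": 4,"y": 1,"z": 0,"ax": 0,"ay": 0,"az": 5,"hand": 60},{"x": 4.8,"y": 1.2,"z": 0,"ax": 0,"ay": 0,"az": 6,"hand": 60},{"x": 5.6,"y": 1.4,"z": 0,"ax": 0,"ay": 0,"az": 7,"hand": 60},{"x": 6.4,"y": 1.57,"z": 0,"ax": 0,"ay": 0,"az": 7.5,"hand": 60}]}}

```text
clock: 6.9
eef_pos: [467.9, 172.3, 375.6]
tcp_rot: [-3.14, 0.0, 1.658]
contact_force: [0.7, -0.1, 0.8]
opening: 0.703
grasp_force: 0.0
```

Call:
{"fn": "drive_tool", "kwargs": {"plan": [{"x": 0,"y": 0,"z": 0,"ax": 0,"ay": 0,"az": 0,"hand": 60},{"x": 0,"y": 0,"z": 0,"ax": 0,"ay": 0,"az": 0,"hand": 60}]}}

```text
clock: 7.1
eef_pos: [468.8, 171.7, 376.1]
tcp_rot: [-3.14, 0.001, 1.664]
contact_force: [0.2, 0.3, 0.3]
opening: 0.707
grasp_force: 0.0
```

```bash
python3 - <<'E'
from h import *
s=monitor.sense(); print(s["clock"],s["eef_pos"],s["tcp_rot"])
c=imaging.camera_info("wrist")
import pickle
pickle.dump(c,open("w5.pkl","wb"));im=imaging.grab_frame("wrist");cv2.imwrite("pics/w5.png",cv2.resize(im[:,:,::-1],(800,600),interpolation=cv2.INTER_CUBIC))
E
```

```text
7.1 [468.80282795 171.71134047 376.09217265] [-3.14044075e+00  7.19934786e-04  1.66441771e+00]
```

View pics/w5.png

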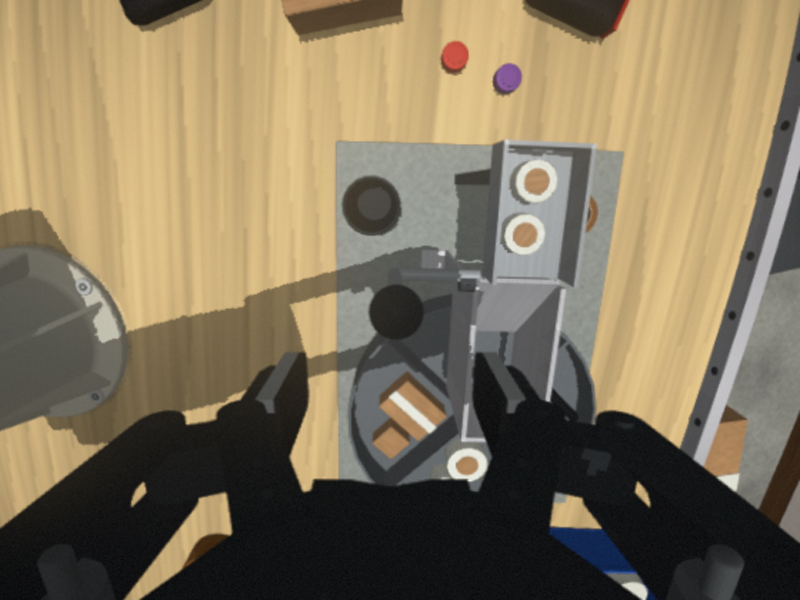

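The wrist view shows the knob at (397,312). The pan's far rim runs from (505,143) to (594,147), and both rolls are in the pan.

```bash
python3 - <<'E'
from h import *
import pickle
np.set_printoptions(precision=1,suppress=True)
w=pickle.load(open("w5.pkl","rb"));S=imaging.camera_info("scene");D=imaging.camera_info("side")
print("knob",tri(ray(S,(493,221)),ray(w,(397,312)),ray(D,(473,293))))
a,b=[atz(ray(w,p),232) for p in[(505,143),(594,147)]];d=b-a
print("x dir",np.degrees(np.arctan2(d[1],d[0]))+90)
E
```

```text
knob (array([471.9, 171.9, 302.2]), [np.float64(0.4258848863344754), np.float64(1.815679614182053), np.float64(1.5655464634134644)])
x dir 93.96797055786953
```

Call:
{"fn": "drive_tool", "kwargs": {"plan": [{"x": 0,"y": 0.05,"z": 0.8,"ax": 0,"ay": 0,"az": 0,"hand": 55},{"x": 0,"y": 0.05,"z": 1.5,"ax": 0,"ay": 0,"az": 0,"hand": 55},{"x": 0,"y": 0.05,"z": 1.9,"ax": 0,"ay": 0,"az": 0,"hand": 55},{"x": 0,"y": 0.05,"z": 1.9,"ax": 0,"ay": 0,"az": 0,"hand": 22},{"x": 0,"y": 0.05,"z": 1.9,"ax": 0,"ay": 0,"az": 0,"hand": 22},{"x": 0,"y": 0.05,"z": 1.9,"ax": 0,"ay": 0,"az": 0,"hand": 22},{"x": 0,"y": 0.05,"z": 1.9,"ax": 0,"ay": 0,"az": 0,"hand": 22},{"x": 0,"y": 0.05,"z": 1.9,"ax": 0,"ay": 0,"az": 0,"hand": 22}], "grip_force": 30}}

```text
clock: 7.95
eef_pos: [471.8, 170.7, 282.0]
tcp_rot: [-3.141, 0.002, 1.662]
contact_force: [0.2, -5.8, -10.2]
opening: 0.332
grasp_force: 30.4
```

Call:
{"fn": "drive_tool", "kwargs": {"plan": [{"x": -0.15,"y": 0,"z": 0.01,"ax": 0,"ay": 0,"az": 0,"hand": 22},{"x": -0.3,"y": 0,"z": 0.02,"ax": 0,"ay": 0,"az": 0,"hand": 22},{"x": -0.45,"y": 0,"z": 0.05,"ax": 0,"ay": 0,"az": 0,"hand": 22},{"x": -0.59,"y": 0,"z": 0.09,"ax": 0,"ay": 0,"az": 0,"hand": 22},{"x": -0.73,"y": 0,"z": 0.14,"ax": 0,"ay": 0,"az": 0,"hand": 22},{"x": -0.87,"y": 0,"z": 0.2,"ax": 0,"ay": 0,"az": 0,"hand": 22},{"x": -1.0,"y": 0,"z": 0.27,"ax": 0,"ay": 0,"az": 0,"hand": 22},{"x": -1.13,"y": 0,"z": 0.35,"ax": 0,"ay": 0,"az": 0,"hand": 22}]}}

```text
clock: 8.75
eef_pos: [475.8, 115.7, 266.0]
tcp_rot: [-3.14, -0.002, 1.662]
contact_force: [-12.8, 0.8, 5.0]
opening: 0.329
grasp_force: 32.7
```

Call:
{"fn": "drive_tool", "kwargs": {"plan": [{"x": -0.12,"y": 0,"z": 0.09,"ax": 0,"ay": 0,"az": 0,"hand": 22},{"x": -0.23,"y": 0,"z": 0.19,"ax": 0,"ay": 0,"az": 0,"hand": 22},{"x": -0.34,"y": 0,"z": 0.3,"ax": 0,"ay": 0,"az": 0,"hand": 22},{"x": -0.44,"y": 0,"z": 0.41,"ax": 0,"ay": 0,"az": 0,"hand": 22},{"x": -0.53,"y": 0,"z": 0.53,"ax": 0,"ay": 0,"az": 0,"hand": 22},{"x": -0.6,"y": 0,"z": 0.65,"ax": 0,"ay": 0,"az": 0,"hand": 22},{"x": -0.67,"y": 0,"z": 0.79,"ax": 0,"ay": 0,"az": 0,"hand": 22},{"x": -0.74,"y": 0,"z": 0.94,"ax": 0,"ay": 0,"az": 0,"hand": 22}]}}

```text
clock: 9.55
eef_pos: [478.3, 78.1, 218.2]
tcp_rot: [-3.138, -0.0, 1.662]
contact_force: [-14.2, -0.6, 4.8]
opening: 0.33
grasp_force: 35.2
```

Call:
{"fn": "drive_tool", "kwargs": {"plan": [{"x": -0.02,"y": 0,"z": 0.03,"ax": 0,"ay": 0,"az": 0,"hand": 22},{"x": -0.02,"y": 0,"z": 0.03,"ax": 0,"ay": 0,"az": 0,"hand": 22},{"x": -0.02,"y": 0,"z": 0.03,"ax": 0,"ay": 0,"az": 0,"hand": 22}]}}

```text
clock: 9.85
eef_pos: [478.3, 77.3, 216.1]
tcp_rot: [-3.137, -0.001, 1.662]
contact_force: [-11.8, -0.7, -2.3]
opening: 0.33
grasp_force: 34.9
```

```bash
python3 - <<'E'
from h import *
im=imaging.grab_frame("scene");cv2.imwrite("pics/s6.png",cv2.resize(im[130:340,140:420,::-1],(800,600),interpolation=cv2.INTER_CUBIC))
E
```

```text
(no output)
```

View pics/s6.png

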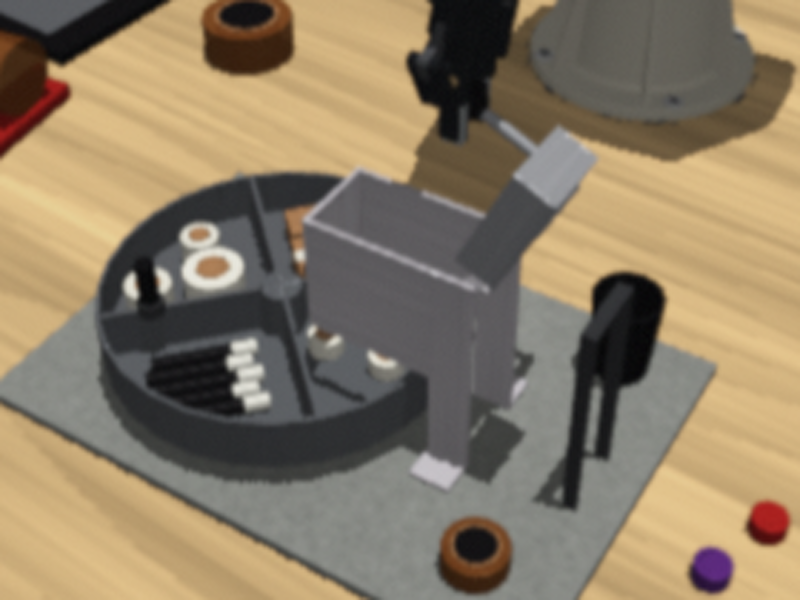

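The pan is tipped to about 1.2 rad. Both rolls are in the empty compartment, at (325,345) and (383,360) in the crop. I'll let go of the knob and retreat.

Call:
{"fn": "drive_tool", "kwargs": {"plan": [{"x": 0,"y": 0,"z": 0,"ax": 0,"ay": 0,"az": 0,"hand": 55},{"x": 0,"y": 0,"z": 0,"ax": 0,"ay": 0,"az": 0,"hand": 55},{"x": 0,"y": 0,"z": 0,"ax": 0,"ay": 0,"az": 0,"hand": 55},{"x": 0,"y": 0,"z": -0.7,"ax": 0,"ay": 0,"az": 0,"hand": 55},{"x": 0,"y": 0,"z": -1.5,"ax": 0,"ay": 0,"az": 0,"hand": 55},{"x": -0.5,"y": -0.5,"z": -2.3,"ax": 0,"ay": 0,"az": 0,"hand": 55},{"x": -1.0,"y": -1.0,"z": -3,"ax": 0,"ay": 0,"az": 0,"hand": 55},{"x": -1.0,"y": -1.0,"z": -3,"ax": 0,"ay": 0,"az": 0,"hand": 55}]}}

```text
clock: 10.7
eef_pos: [435.8, 21.5, 371.4]
tcp_rot: [3.133, 0.001, 1.661]
contact_force: [0.1, -0.2, -0.9]
opening: 0.645
grasp_force: 0.0
```

Call:
{"fn": "drive_tool", "kwargs": {"plan": [{"x": 0,"y": 0,"z": 0,"ax": 0,"ay": 0,"az": 0,"hand": 55},{"x": 0,"y": 0,"z": 0,"ax": 0,"ay": 0,"az": 0,"hand": 55},{"x": 0,"y": 0,"z": 0,"ax": 0,"ay": 0,"az": 0,"hand": 55},{"x": 0,"y": 0,"z": 0,"ax": 0,"ay": 0,"az": 0,"hand": 55}]}}

```text
clock: 11.1
eef_pos: [435.3, 23.7, 364.9]
tcp_rot: [-3.139, -0.0, 1.663]
contact_force: [-0.0, -0.4, -0.6]
opening: 0.641
grasp_force: 0.0
```

```bash
python3 - <<'E'
from h import *
im=imaging.grab_frame("scene");cv2.imwrite("pics/s7.png",cv2.resize(im[130:340,140:420,::-1],(800,600),interpolation=cv2.INTER_CUBIC))
E
```

```text
(no output)
```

View pics/s7.png

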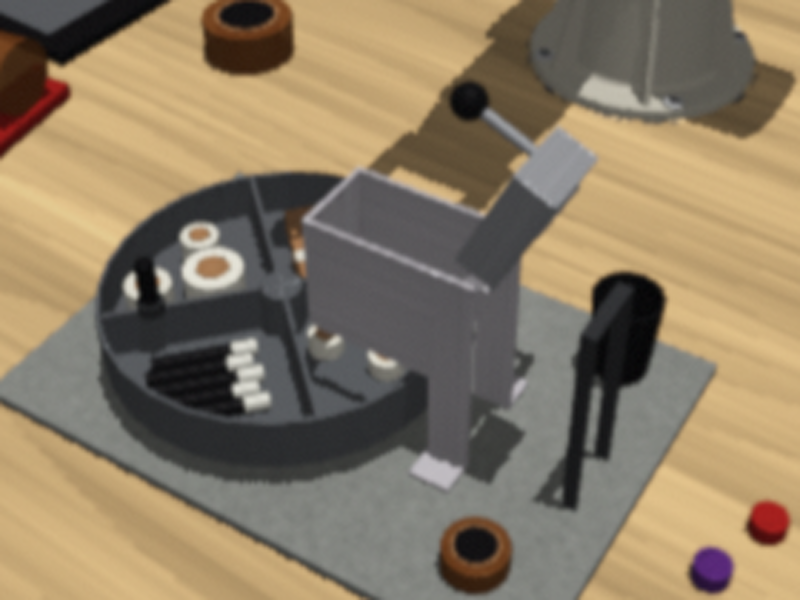

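The lever has stayed over with the knob at (470,100). Both rolls lie at rest in the compartment, and the robot is clear of everything.

```bash
python3 -c "
from rig import r
print(r.sign_off())"
```

```text
the job is handed in; nothing more can be done
None
```

I turned the tray until the empty compartment sat under the chute (within about 1° by my measurement), tipped the pan to about 1.2 rad so both tape rolls dropped into it, and handed the job in at about 11 s with the arm clear.

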